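# Ready the stone clamp: zero the peak pointer and present the clamp lever

## Robot

A 7-joint arm with a two-finger parallel gripper is mounted at the origin on the work surface. World frame = base frame: x ahead of the robot, y to its left, z up, the work surface at z = 0. Lengths are in m, angles in rad, forces in N, time in s.
With the tool pointing down it reaches from about 0.425 to 0.875 m from the base axis. Payload 8.4 kg.
Tool frame: the origin (TCP) lies between the finger pads; the fingertips stand 17 mm ahead of it and the grasp point (between the pads) lies 2 mm behind it (robot.tips_ahead is the distance from the TCP to the fingertips, in m); z points along the fingers, y is the direction in which the jaws open and shut (so a half turn about z gives the same grasp; the last joint's range is limited). The gripper opens to 85 mm and grips with 20 to 120 N. Pads are 22 mm wide; open, the fingers measure 114 mm over their backs; the gripper's body (76 mm by 85 mm) begins 54 mm behind the grasp point. The pads swing forward as they close: fully open they stand 13 mm farther back than shut.
Start: joints at [1.033, 0.333, 0.04, 1.465, -0.013, 1.343, -0.059], TCP at [0.276, -0.588, 0.248] pointing down, gripper open.
Joint ranges: [-2.58, 2.58], [-0.38, 2.09], [-1.3, 1.39], [0.25, 2.4], [-1.5, 4.64], [0.08, 2.09], [-2.65, 2.65]. Speed limits (rad/s): [2.22, 2.22, 2.79, 2.79, 3.14, 3.14, 3.14].

## Interface

Orientations are given as [roll, pitch, yaw] about the fixed x, y, z axes, in that order (R = Rz(yaw) Ry(pitch) Rx(roll)).
In Python, from station import robot gives the robot as it stands. The module is installed in compiled form; this text tells all that it offers.
- The arm moves only by the tool move_arm, never from a script. Its argument "series" is a list of rows, each a list of 7 numbers: the turn, a rotation vector about the tool's x, y, z in degrees, then the shift along the tool's x, y, z in m, then the opening, from 0 (shut) to 1 (fully open). In form: [[wx, wy, wz, x, y, z, jaw], ...]. A call has 1 to 12 rows; each row is the pose to reach, as a shift and turn from the pose commanded when the call began, along the tool's axes at that moment; what a row does not reach only later rows make up. A row lasts 1/8 s, in which the tool goes at most 62.5 mm and 10.7 degrees, less where a joint would pass 70% of its speed; a pose out of reach is approached as far as the arm can. A call with a gripper value outside its range is refused whole. The fingers move at their own pace and stop on an object; "force" is the grip in N (left out, the last holds). Time passes only in rows, so rows that repeat a pose let the fingers close. It gives the time, the measured TCP pose, the force and the opening at its end, in the units of the state.
- robot.read_state(): the state, without advancing time (a new reading comes with each control period).
- robot.get_image(name): name is "scene" or "top"; returns the picture (400x640x3 uint8, blue, green, red); there is no depth.
- robot.get_calibration(name): a dict with "fx", "fy", "cx", "cy" (pixels), "extrinsics" (4x4, takes a point from world to camera coordinates). Camera axes: x right, y down, z forward; pixel columns grow to the right and rows downward; lengths in m; the calibration is good to about 2 mm. A picture is of the moment at which its call begins. get_calibration takes no time and is no camera call.
- robot.job_done(): hands the job in, once; it reports no verdict.
The state is a dict: "t": time; "qpos": joint angles; "qd": joint speeds; "joint_efforts": joint torques, N m; "tool_pos": TCP position; "ee_rot": TCP orientation; "contact_force": force on the tool from outside, world axes, zero at the start; "wrist_torque": the same for the moment, N m; "gripper_width": finger opening in m.
Only numpy, scipy, OpenCV 4.12 (cv2) and the standard library are available. Lean on these libraries where they do the work, as an engineer would, in place of code of your own. Each camera call takes 0.05 s, during which the arm holds its last target.

## Task

Get the stone clamp ready for the next job: first turn the knob of the round load gauge anticlockwise until its red peak pointer is fully home at the zero stop, then pick up the green cast clamp lever by its balance point (the yellow band) and bring it over the clamp stand. Hold it level and still, two to three centimetres above the top of the steel post, with its eye centred over the post and its nose above the stone blank on the bed. Finish while still holding it there, and leave everything else where it is.

Things in the scene. Friction and masses are not known exactly. Their poses are not given: they have to be found in the camera images.
- gauge: Round grey load gauge, fixed to the bench, 132 mm across, white dial facing up 47 mm above the bench. Origin: centre of its underside; z up. The zero mark of the dial (a long tick, with a small black stop pin beside it) lies in its -x direction; the scale runs clockwise seen from above.
- peak (a joint): Knob of the peak pointer in the middle of the gauge dial, turning about the vertical. 0 = at the zero stop; the value is the angle clockwise from zero, seen from above (rad, up to 3.0), so it is zeroed by turning anticlockwise. Light friction (0.03 N m), no spring: it stays where it is left. A hard stop at 0. It starts between 0.8 and 2.3.
- peak_grip (a point): Point on the knob's axis at a good height to grip, 76 mm above the bench. Black knob: disc 44 mm across, 8 mm high, on it an upright bar 42 mm long (x), 14 mm thick (y), top 85 mm above the bench. Axes turn with the knob; z up; the red pointer lies along -x, reaching 54 mm from the axis. At joint 0 the axes are parallel to the gauge's.
- lever: Loose green cast clamp lever, 187 mm, 0.6 to 0.96 kg. x from eye to nose, z up. Eye: upright ring 48 mm across, 36 mm high, 20 mm hole. Straight bar 20 mm wide, 20 mm thick, its underside 10 mm above the eye's. Square nose 26 x 26 x 30 mm high. Undersides of eye and nose level, on the bench. Origin at their height under the balance point; eye centre x = -59 mm, nose centre x = +91 mm.
- lever_balance (a point): Balance point of the lever: middle of the bar (20 mm above the undersides), 59 mm from the eye's centre, ringed by a 6 mm wide yellow band. Axes as the lever's. The fingers' middle must be within 20 mm of it along the bar.
- lever_eye (a point): Centre of the underside of the lever's eye. Axes as the lever's.
- lever_nose (a point): Centre of the underside of the lever's nose, 150 mm from the eye's.
- stand: Clamp stand, fixed: rusty round foot 170 mm across, green pedestal, grey flat bed 260 mm (x) by 105 mm (y), its top 110 mm above the bench. Origin: centre of its underside on the bench; z up. A steel post stands on the bed at x = -75 mm; the stone blank lies at x = +75 mm or so.
- post_top (a point): Centre of the top of the steel post (16 mm thick, 60 mm high over the bed), 170 mm above the bench. Axes as the stand's.
- nose_spot (a point): Point on the stand's x axis, 150 mm beyond the post in its +x direction, 155 mm above the bench, at the top of the stone blank: the nose is to be above it.
- blank: Loose limestone blank, 85 x 80 x 45 mm, lying on the bed of the stand; its top is 155 mm above the bench. Leave it. Origin: centre of its underside.
- mallet: Loose wooden mallet, 260 mm long, 52 mm high, to be left alone. Origin under the handle's neck; x points to the head.
- offcut: Loose limestone offcut, 130 x 75 x 50 mm, to be left alone. Origin: centre of its underside.
- chisel_red: Loose stone chisel with a red shank, 195 mm long, 14 mm high, to be left alone. Origin: underside near the middle; x to the tip.
- chisel_black: Loose stone chisel with a dark shank, 195 mm long, 14 mm high, to be left alone. Origin: underside near the middle; x to the tip.
- brush: Loose flat dusting brush, 180 mm long, 18 mm high, to be left alone. Origin: underside near the middle; x to the bristles.
- pot: Loose blue ceramic pot, 84 mm across, 90 mm high, to be left alone. Origin: centre of its underside.
Mind the look-alikes: they are no part of the job. There is more than one size of the lever; the one meant has the size given above.

How it is judged:
On the way, in this order (a step that is already met when the one before it is completed fails the run):
1. the peak pointer is turned back to its zero stop, the lever still lying on the bench (value of joint peak below 0.06 rad and height (world z) of lever_balance below 0.03 m), for 0.2 s.
2. the lever is lifted off the bench in the fingers (height (world z) of each of lever_eye, lever_nose above 0.04 m and contact force between the fingers and lever above 2 N), for 0.2 s.
At the end, for the whole second after the job is handed in: Pointer within 0.06 rad of zero; lever carried by the fingers alone, gripped within 20 mm of its balance point, still, level within 0.1 rad, eye 8 to 50 mm above the post top and centred within 12 mm, nose within 25 mm of its spot; nothing else moved 25 mm (value of joint peak below 0.06 rad and horizontal distance between lever_eye and post_top below 0.012 m and z of lever_eye in the frame of post_top between 0.008 and 0.05 m and horizontal distance between lever_nose and nose_spot below 0.025 m and angle between lever's own z axis and vertical below 0.1 rad and x of the grasp point in the frame of lever_balance between -0.02 and 0.02 m and contact force between the fingers and lever above 2 N and contact force between lever and stand below 0.1 N and contact force between lever and blank below 0.1 N and linear speed of lever below 0.02 m/s and angular speed of lever below 0.15 rad/s and distance of each of blank, mallet, offcut, chisel_red, chisel_black, brush, pot from where it was at the start of the episode below 0.025 m); the arm keeps its last pose, push and grip.
It fails at once if another loose thing is shifted or knocked (25 mm) (distance of any of blank, mallet, offcut, chisel_red, chisel_black, brush, pot from where it was at the start of the episode above 0.025 m).
It also fails if it takes over 72 s, if anything falls off the work surface, if the arm or the gripper's body presses on something with over 40 N, if the wrist force passes 120 N, or if a joint passes its speed limit or range.

## Working session

There is one attempt and no reset: what is moved stays moved. The work goes in short steps, Python scripts to look and compute and a tool call to move; the robot and the scene stay as the last step left them, time stands still between calls to the robot, and variables do not carry over. Pictures are saved under pics/ and viewed, and the job is handed in when it is done.

Besides the shell and the picture viewer there is one more tool, called as name(argument=value, ...) on one line, values as JSON. move_arm: Moves the arm, as the interface text tells. Its arguments: {"type":"object","properties":{"series":{"type":"array"},"force":{"type":"number"}},"required":["series"]}

```bash
mkdir -p pics
python3 - <<'E'
from station import robot
import cv2,numpy as np
s=robot.read_state();print(s)
for n in("scene","top"):
    im=robot.get_image(n);cv2.imwrite(f"pics/{n}0.png",im);c=robot.get_calibration(n);print(n,c)
E
```

```text
{'t': 0.0, 'qpos': array([ 1.03279471,  0.33389644,  0.03988585,  1.46625104, -0.01336326,
        1.34331776, -0.05848492]), 'qd': array([ 0.00205783, -0.00180786,  0.00057496, -0.00096333,  0.00054189,
       -0.00046881,  0.002535  ]), 'joint_efforts': array([-1.66162772e-03, -6.58565426e+01,  1.36386987e+00, -4.05566955e+01,
        1.66066841e-02,  1.26164564e-02, -3.55362954e-05]), 'tool_pos': array([ 0.27593335, -0.58805509,  0.24744068]), 'ee_rot': array([-3.13999218e+00,  1.48257423e-04,  4.38796776e-01]), 'contact_force': array([ 0.5670053 ,  0.2878033 , -0.11071683]), 'wrist_torque': array([-0.00790769,  0.01945745,  0.02239008]), 'gripper_width': 0.0852401341080274}
scene {'fx': 421.76906004496686, 'fy': 421.76906004496686, 'cx': 312.9209192997343, 'cy': 193.15147208732634, 'extrinsics': array([[-0.42142775,  0.90673299, -0.01529481,  0.2223402 ],
       [ 0.50026478,  0.21837764, -0.83788207, -0.15950279],
       [-0.75639527, -0.36075821, -0.54563698,  1.63630119],
       [ 0.        ,  0.        ,  0.        ,  1.        ]])}
top {'fx': 471.6421126327884, 'fy': 471.6421126327884, 'cx': 315.6487936059122, 'cy': 201.39344042876766, 'extrinsics': array([[-0.01126851, -0.99988999,  0.00964485, -0.00528302],
       [-0.99522426,  0.01027958, -0.09707211,  0.52221856],
       [ 0.09696229, -0.01069264, -0.99523062,  1.33711233],
       [ 0.        ,  0.        ,  0.        ,  1.        ]])}
```

View pics/scene0.png

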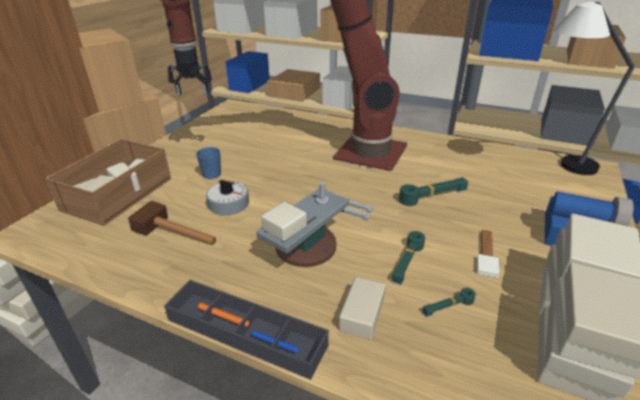

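View pics/top0.png

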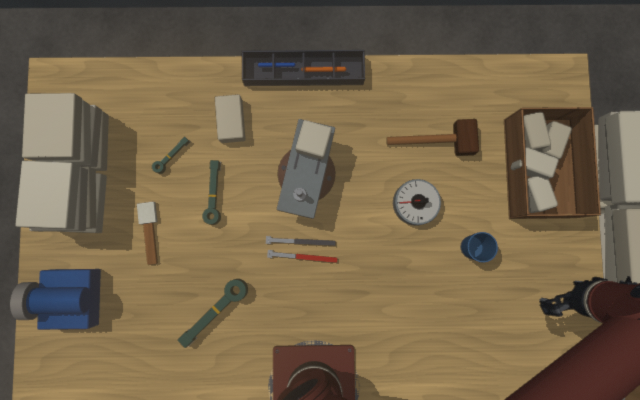

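```bash
cat > h.py <<'E'
import numpy as np,cv2
from station import robot
def ray(n,u,v):
    c=robot.get_calibration(n);E=np.array(c["extrinsics"]);R=E[:3,:3];t=E[:3,3]
    d=R.T@np.array([(u-c["cx"])/c["fx"],(v-c["cy"])/c["fy"],1]);return -R.T@t,d
def onz(n,u,v,z):
    o,d=ray(n,u,v);return o+d*(z-o[2])/d[2]
def proj(n,p):
    c=robot.get_calibration(n);E=np.array(c["extrinsics"]);q=E[:3,:3]@np.array(p)+E[:3,3]
    return np.array([c["cx"]+c["fx"]*q[0]/q[2],c["cy"]+c["fy"]*q[1]/q[2]])
E
python3 - <<'E'
from h import *
im=cv2.imread("pics/top0.png")
def crop(x0,y0,x1,y1,k):return cv2.resize(im[y0:y1,x0:x1],None,fx=k,fy=k,interpolation=cv2.INTER_CUBIC)
cv2.imwrite("pics/c_lev.png",crop(140,110,260,230,5))
cv2.imwrite("pics/c_g.png",crop(380,165,455,240,8))
cv2.imwrite("pics/c_st.png",crop(260,110,345,225,5))
hsv=cv2.cvtColor(im,cv2.COLOR_BGR2HSV)
m=cv2.inRange(hsv,(60,60,20),(100,255,140));cv2.imwrite("pics/m.png",m)
n,l,st,ce=cv2.connectedComponentsWithStats(m)
for i in range(1,n):
    if st[i,4]>100:
        pts=np.argwhere(l==i)[:,::-1].astype(np.float32);r=cv2.minAreaRect(pts);b=cv2.boxPoints(r);P=[onz("top",*q,0.03)[:2] for q in b]
        print(st[i],ce[i].round(1),np.linalg.norm(P[0]-P[1]).round(3),np.linalg.norm(P[1]-P[2]).round(3))
E
```

```text
(no output)
```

View pics/c_lev.png

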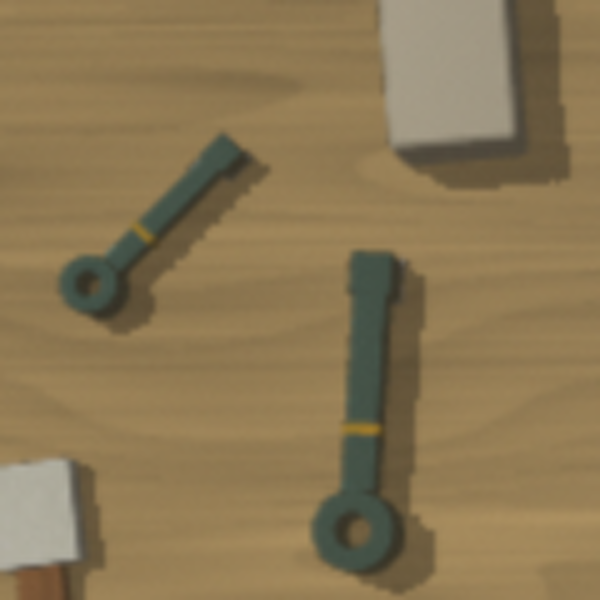

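View pics/c_g.png

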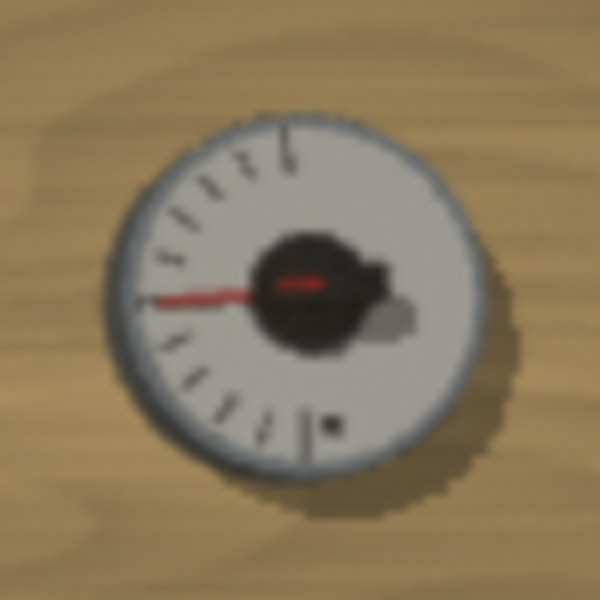

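View pics/c_st.png

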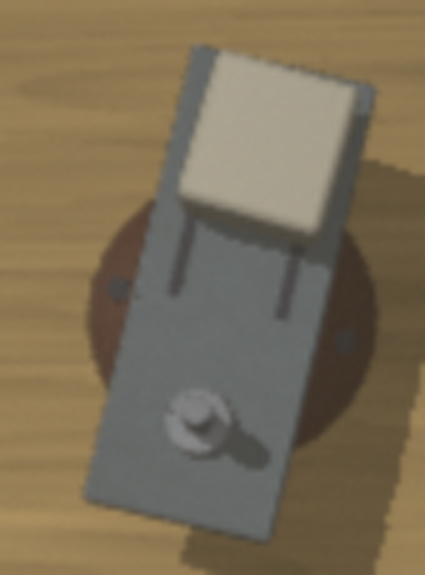

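Run:
```python
from h import *
im=cv2.imread("pics/top0.png")
hsv=cv2.cvtColor(im,cv2.COLOR_BGR2HSV)
for p in [(213,180),(206,196),(414,202),(400,202),(390,202)]:print(p,hsv[p[1],p[0]])
m=cv2.inRange(hsv,(70,30,20),(100,255,120))
n,l,st,ce=cv2.connectedComponentsWithStats(cv2.morphologyEx(m,cv2.MORPH_CLOSE,np.ones((3,3),np.uint8)))
for i in range(1,n):
    if st[i,4]>100:
        pts=np.argwhere(l==i)[:,::-1].astype(np.float32);r=cv2.minAreaRect(pts);b=cv2.boxPoints(r);P=[onz("top",*q,0.03)[:2] for q in b]
        print(st[i],ce[i].round(1),np.linalg.norm(P[0]-P[1]).round(3),np.linalg.norm(P[1]-P[2]).round(3))
# bilingual pixel picks
f=lambda x,y,k,x0,y0:((x+.5)/k-.5+x0,(y+.5)/k-.5+y0)
eye=onz("top",*f(357,531,5,140,110),0.036);band=onz("top",*f(362,429,5,140,110),0.030);nose=onz("top",*f(371,268,5,140,110),0.030)
print("eye",eye,"band",band,"nose",nose,np.linalg.norm((band-eye)[:2]),np.linalg.norm((nose-eye)[:2]))
# gauge ellipse: bright dial
g=im[165:240,380:455];hg=cv2.cvtColor(g,cv2.COLOR_BGR2HSV)
d=cv2.inRange(hg,(0,0,120),(180,45,255));cs,_=cv2.findContours(d,cv2.RETR_EXTERNAL,cv2.CHAIN_APPROX_NONE)
c=max(cs,key=cv2.contourArea);e=cv2.fitEllipse(cv2.convexHull(c));print("dial",e, onz("top",e[0][0]+380,e[0][1]+165,0.047))
z=onz("top",*f(307,437,8,380,165),0.047);tip=onz("top",*f(155,301,8,380,165),0.05);far=onz("top",*f(286,150,8,380,165),0.047)
print("zero",z,"tip",tip,far)
post=onz("top",*f(199,408,5,260,110),0.17);print("post",post)
cor=[onz("top",*f(x,y,5,260,110),0.11) for x,y in[(197,46),(375,88),(270,541),(87,498)]];print("bed",np.round(cor,4))
print(np.mean(cor,0))
bl=[onz("top",*f(x,y,5,260,110),0.155) for x,y in[(218,50),(357,85),(317,236),(180,194)]];print("blank",np.round(np.mean(bl,0),4))
```

```text
(213, 180) [66 44 82]
(206, 196) [ 19 111 154]
(414, 202) [15 62 41]
(400, 202) [  2 122 132]
(390, 202) [ 19 111 143]
eye [0.48290708 0.28809131 0.036     ] band [0.54208744 0.28709034 0.03      ] nose [0.63585947 0.28282852 0.03      ] 0.059188824340484 0.15304290231125411
dial ((37.83584976196289, 36.33155059814453), (41.78211212158203, 42.809513092041016), 129.41360473632812) [ 0.51719989 -0.30182284  0.047     ]
zero [ 0.46628574 -0.30046475  0.047     ] tip [ 0.515027   -0.24725435  0.05      ] [ 0.56903137 -0.29626668  0.047     ]
post [0.53495912 0.03234382 0.17      ]
bed [[ 0.743   0.0333  0.11  ]
 [ 0.7185 -0.0645  0.11  ]
 [ 0.4695 -0.004   0.11  ]
 [ 0.4938  0.0947  0.11  ]]
[0.6061725  0.01486901 0.11      ]
blank [ 0.6787 -0.005   0.155 ]
```

Run:
```python
from h import *
im=cv2.imread("pics/scene0.png");k=5
P={"knob":(0.5172,-0.3018,.085),"ptip":(.515,-.2478,.055),"post":(0.535,0.0323,.17),"eye":(.4829,.2881,.036),"band":(.542,.287,.03),"nose":(.633,.283,.03)}
tiles=[]
for c in ["knob","post","band"]:
    u,v=proj("scene",P[c]).round().astype(int)
    t=cv2.resize(im[v-26:v+26,u-26:u+26],None,fx=k,fy=k,interpolation=cv2.INTER_CUBIC)
    for p in P.values():
        a=(proj("scene",p)-(u-26,v-26)+.5)*k-.5
        cv2.circle(t,tuple(int(x) for x in a),3,(255,0,255),1)
    tiles.append(t)
cv2.imwrite("pics/chk.png",np.hstack(tiles))
```

```text
(no output)
```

View pics/chk.png

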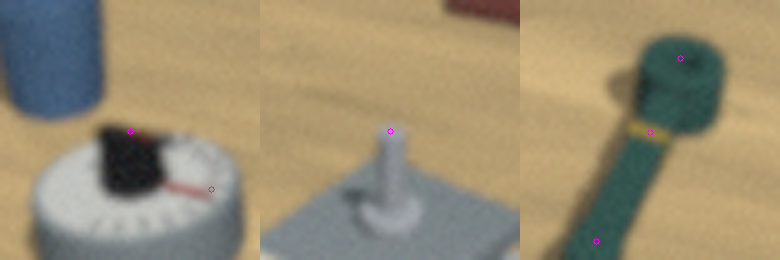

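move_arm(series=[[0,0,-6.7,0.034,-0.0157,0,1],[0,0,-13.4,0.068,-0.0313,0,1],[0,0,-20.1,0.102,-0.047,0,1],[0,0,-26.8,0.136,-0.0626,0,1],[0,0,-33.5,0.17,-0.0783,0,1],[0,0,-40.2,0.204,-0.094,0.01,1],[0,0,-46.9,0.238,-0.1096,0.03,1],[0,0,-53.6,0.272,-0.1253,0.05,1],[0,0,-60.3,0.306,-0.141,0.07,1],[0,0,-67.1,0.34,-0.1566,0.09,1],[0,0,-67.1,0.34,-0.1566,0.098,1],[0,0,-67.1,0.34,-0.1566,0.098,1]])

```text
t: 1.6
tool_pos: [0.5166, -0.3025, 0.1494]
ee_rot: [-3.14, -0.001, 1.609]
contact_force: [0.2, -0.1, -0.0]
gripper_width: 0.0858
```

move_arm(series=[[0,0,0,0.0005,0.0005,0.02,1],[0,0,0,0.0005,0.0005,0.04,1],[0,0,0,0.0005,0.0005,0.055,1],[0,0,0,0.0005,0.0005,0.069,1],[0,0,0,0.0005,0.0005,0.069,0.5],[0,0,0,0.0005,0.0005,0.069,0],[0,0,0,0.0005,0.0005,0.069,0],[0,0,0,0.0005,0.0005,0.069,0],[0,0,0,0.0005,0.0005,0.069,0],[0,0,0,0.0005,0.0005,0.069,0]], force=30)

```text
t: 2.85
tool_pos: [0.5192, -0.3018, 0.0822]
ee_rot: [3.139, 0.001, 1.61]
contact_force: [4.4, -0.3, 1.4]
gripper_width: 0.0129
```

Run:
```python
from h import *
print({k:np.round(v,3) for k,v in robot.read_state().items()})
```

```text
{'t': np.float64(2.85), 'qpos': array([ 0.699,  0.391, -0.3  ,  1.759,  0.133,  1.009,  0.389]), 'qd': array([ 0.002,  0.001, -0.   , -0.001,  0.001, -0.002, -0.   ]), 'joint_efforts': array([ 1.3690e+00, -6.1793e+01, -2.2730e+00, -3.1377e+01,  3.5800e-01,
        1.6770e+00, -1.9000e-02]), 'tool_pos': array([ 0.519, -0.302,  0.082]), 'ee_rot': array([3.139e+00, 1.000e-03, 1.610e+00]), 'contact_force': array([ 4.378, -0.34 ,  1.366]), 'wrist_torque': array([-0.138, -0.983, -0.007]), 'gripper_width': np.float64(0.013)}
```

move_arm(series=[[0,0,-3,0,0.002,0,0],[0,0,-10,0,0.002,0,0],[0,0,-17,0,0.002,0,0],[0,0,-24,0,0.002,0,0],[0,0,-31,0,0.002,0,0],[0,0,-38,0,0.002,0,0],[0,0,-45,0,0.002,0,0],[0,0,-52,0,0.002,0,0],[0,0,-59,0,0.002,0,0],[0,0,-66,0,0.002,0,0],[0,0,-73,0,0.002,0,0],[0,0,-78,0,0.002,0,0]])

```text
t: 4.35
tool_pos: [0.518, -0.3033, 0.0821]
ee_rot: [-3.139, -0.003, 2.973]
contact_force: [-7.7, -2.9, 11.1]
gripper_width: 0.0133
```

Run:
```python
from h import *
print({k:np.round(v,3) for k,v in robot.read_state().items()})
im=robot.get_image("top");cv2.imwrite("pics/t2.png",cv2.resize(im[150:260,370:480],None,fx=5,fy=5,interpolation=cv2.INTER_CUBIC))
```

```text
{'t': np.float64(4.35), 'qpos': array([ 0.894,  0.432, -0.543,  1.746,  0.257,  1.037,  1.66 ]), 'qd': array([ 0.099,  0.025, -0.127, -0.005,  0.068,  0.014,  0.628]), 'joint_efforts': array([ -4.157, -56.691,  -9.952, -33.319,  -1.376,  -2.537,  -1.031]), 'tool_pos': array([ 0.518, -0.303,  0.082]), 'ee_rot': array([-3.139e+00, -3.000e-03,  2.973e+00]), 'contact_force': array([-7.673, -2.923, 11.063]), 'wrist_torque': array([-0.539,  1.761, -0.075]), 'gripper_width': np.float64(0.013)}
```

View pics/t2.png

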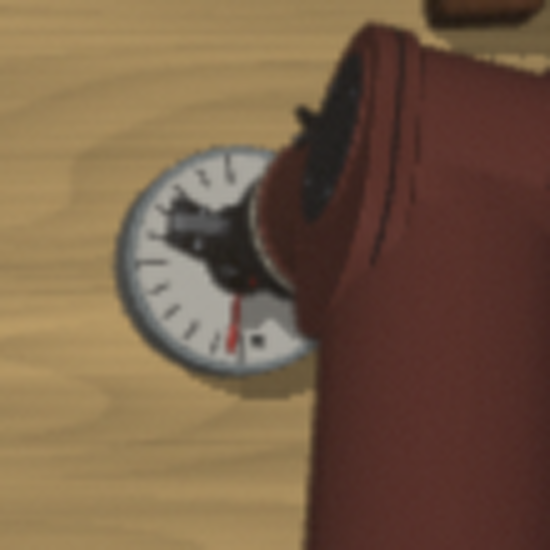

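move_arm(series=[[0,0,-4,0,0,0,0],[0,0,-7,0,0,0,0],[0,0,-9,0,0,0,0],[0,0,-11,0,0,0,0],[0,0,-11,0,0,0,0]])

```text
t: 5.03
tool_pos: [0.5184, -0.3035, 0.0821]
ee_rot: [-3.14, -0.002, -3.123]
contact_force: [-6.1, -1.6, 10.5]
gripper_width: 0.0134
```

Run:
```python
from h import *
print({k:np.round(v,3) for k,v in robot.read_state().items()})
im=robot.get_image("top");cv2.imwrite("pics/t3.png",cv2.resize(im[150:260,370:480],None,fx=5,fy=5,interpolation=cv2.INTER_CUBIC))
```

```text
{'t': np.float64(5.025), 'qpos': array([ 0.921,  0.439, -0.579,  1.744,  0.276,  1.041,  1.835]), 'qd': array([-0.002, -0.001,  0.002, -0.   , -0.001, -0.001, -0.012]), 'joint_efforts': array([ -3.576, -56.963, -11.31 , -32.578,  -0.582,  -1.763,   1.1  ]), 'tool_pos': array([ 0.518, -0.303,  0.082]), 'ee_rot': array([-3.140e+00, -2.000e-03, -3.123e+00]), 'contact_force': array([-6.134, -1.571, 10.47 ]), 'wrist_torque': array([-0.5  ,  1.178, -0.786]), 'gripper_width': np.float64(0.013)}
```

View pics/t3.png

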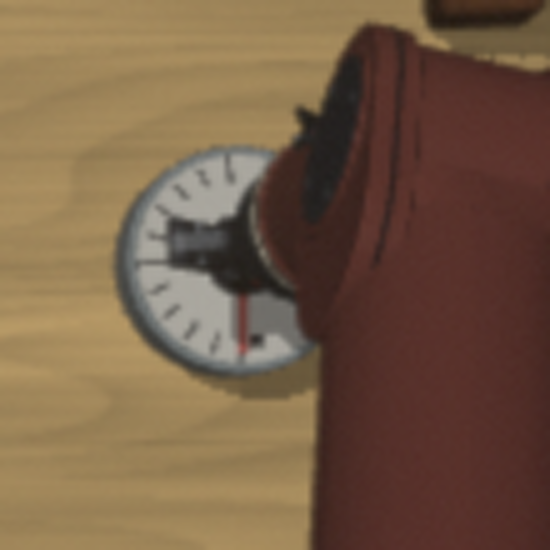

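move_arm(series=[[0,0,-2,0,0,0,0],[0,0,-3,0,0,0,0],[0,0,-3,0,0,0,0],[0,0,-2,0,0,0,0.3],[0,0,-2,0,0,0,1],[0,0,-2,0,0,0,1],[0,0,-2,0,0,0,1],[0,0,-2,0,0,-0.03,1],[0,0,-2,0,0,-0.08,1],[0,0,-2,0,0,-0.13,1],[0,0,-2,0,0,-0.18,1],[0,0,-2,0,0,-0.22,1]])

```text
t: 6.58
tool_pos: [0.52, -0.3015, 0.3036]
ee_rot: [-3.141, 0.001, -3.085]
contact_force: [1.8, -0.3, -0.9]
gripper_width: 0.0855
```

Run:
```python
from h import *
print({k:np.round(v,3) for k,v in robot.read_state().items()})
a=[]
for n,x,y in(("top",380,165),("scene",190,165)):
    im=robot.get_image(n);a.append(cv2.resize(im[y:y+75,x:x+75],None,fx=5,fy=5,interpolation=cv2.INTER_CUBIC))
cv2.imwrite("pics/t4.png",np.hstack(a))
```

```text
{'t': np.float64(6.575), 'qpos': array([ 0.964,  0.27 , -0.63 ,  1.479,  0.159,  1.443,  1.958]), 'qd': array([-0.003, -0.126, -0.016, -0.484, -0.088,  0.598,  0.075]), 'joint_efforts': array([  0.06 , -55.824,  -6.158, -39.069,   0.098,  -0.97 ,  -0.1  ]), 'tool_pos': array([ 0.52 , -0.301,  0.304]), 'ee_rot': array([-3.141e+00,  1.000e-03, -3.085e+00]), 'contact_force': array([ 1.822, -0.269, -0.923]), 'wrist_torque': array([-0.008, -0.049, -0.015]), 'gripper_width': np.float64(0.086)}
```

View pics/t4.png

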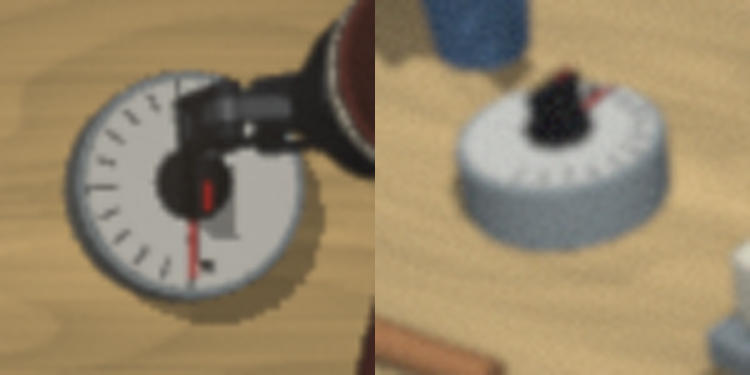

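move_arm(series=[[0,0,0,-0.004,0.035,0,1],[0,0,0.5,-0.008,0.085,0,1],[0,0,1,-0.013,0.14,0,1],[0,0,1.5,-0.018,0.195,0,1],[0,0,2,-0.024,0.25,0,1],[0,0,2.5,-0.029,0.305,0,1],[0,0,3,-0.034,0.36,0,1],[0,0,3.5,-0.039,0.415,0,1],[0,0,4,-0.044,0.47,0,1],[0,0,4.5,-0.05,0.52,0.03,1],[0,0,5,-0.055,0.56,0.07,1],[0,0,5.2,-0.0553,0.586,0.12,1]])

```text
t: 8.18
tool_pos: [0.5417, 0.2892, 0.1802]
ee_rot: [3.14, 0.001, 3.109]
contact_force: [0.7, -0.2, 0.1]
gripper_width: 0.0853
```

move_arm(series=[[0,0,0,0,0,0,1],[0,0,0,0,0,0.02,1]])

```text
t: 8.43
tool_pos: [0.5432, 0.2868, 0.1625]
ee_rot: [3.14, 0.003, 3.107]
contact_force: [0.2, 0.1, 0.6]
gripper_width: 0.0852
```

Run:
```python
from h import *
print({k:np.round(v,3) for k,v in robot.read_state().items()})
a=[]
for n,x,y in(("top",160,130),("scene",360,200)):
    im=robot.get_image(n);a.append(cv2.resize(im[y:y+110,x:x+110],None,fx=3.6,fy=3.6,interpolation=cv2.INTER_CUBIC))
cv2.imwrite("pics/t5.png",np.hstack(a))
```

```text
{'t': np.float64(8.425), 'qpos': array([ 0.133,  0.464, -0.896,  1.63 ,  0.381,  1.23 ,  0.697]), 'qd': array([-0.035,  0.14 ,  0.083,  0.197,  0.135, -0.291, -0.101]), 'joint_efforts': array([ -0.802, -58.698, -14.567, -36.424,  -0.483,   0.927,   0.275]), 'tool_pos': array([0.543, 0.287, 0.162]), 'ee_rot': array([3.140e+00, 3.000e-03, 3.107e+00]), 'contact_force': array([0.19 , 0.141, 0.6  ]), 'wrist_torque': array([-0.021,  0.034, -0.01 ]), 'gripper_width': np.float64(0.085)}
```

View pics/t5.png

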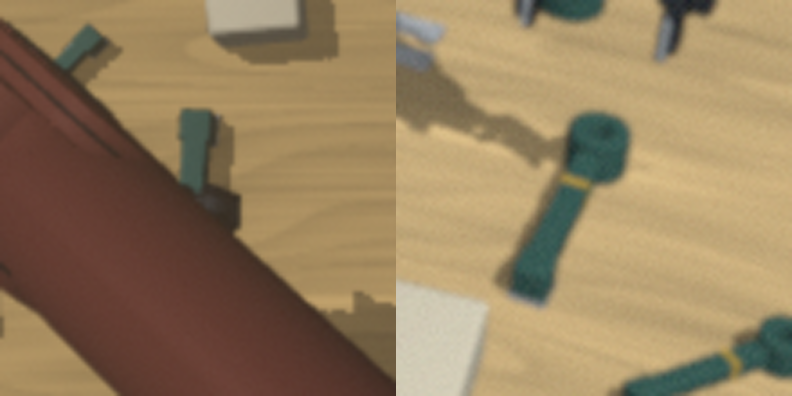

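move_arm(series=[[0,0,0,0.001,0,0.03,1],[0,0,0,0.001,0,0.065,1],[0,0,0,0.001,0,0.1,1],[0,0,0,0.001,0,0.125,1],[0,0,0,0.001,0,0.136,1],[0,0,0,0.001,0,0.138,1]])

```text
t: 9.28
tool_pos: [0.5415, 0.2862, 0.0238]
ee_rot: [3.142, 0.0, 3.106]
contact_force: [-0.4, -0.5, -0.4]
gripper_width: 0.0853
```

move_arm(series=[[0,0,0,0,0,0,0.5],[0,0,0,0,0,0,0],[0,0,0,0,0,0,0],[0,0,0,0,0,0,0],[0,0,0,0,0,0,0],[0,0,0,0,0,0,0],[0,0,0,0,0,0,0]], force=70)

```text
t: 10.15
tool_pos: [0.5412, 0.2871, 0.024]
ee_rot: [3.141, 0.001, 3.108]
contact_force: [-1.1, -0.6, 7.2]
gripper_width: 0.0187
```

move_arm(series=[[0,0,0,0,0,-0.01,0],[0,0,0,0,0,-0.03,0],[0,0,0,0,0,-0.055,0],[0,0,0,0,0,-0.085,0],[0,0,0,0,0,-0.115,0],[0,0,0,0,0,-0.145,0],[0,0,0,0,0,-0.175,0],[0,0,0,0,0,-0.2,0],[0,0,0,0,0,-0.22,0],[0,0,0,0,0,-0.23,0],[0,0,0,0,0,-0.23,0],[0,0,0,0,0,-0.23,0]])

```text
t: 11.65
tool_pos: [0.5406, 0.2863, 0.2522]
ee_rot: [-3.141, -0.002, 3.107]
contact_force: [0.6, 0.6, -9.9]
gripper_width: 0.0187
```

Run:
```python
from h import *
print({k:np.round(v,3) for k,v in robot.read_state().items()})
u,v=proj("scene",(.5412,.2871,.25)).round().astype(int);print(u,v)
im=robot.get_image("scene");x,y=u-65,max(v-65,0);cv2.imwrite("pics/t6.png",cv2.resize(im[y:y+130,x:x+130],None,fx=4.5,fy=4.5,interpolation=cv2.INTER_CUBIC))
```

```text
{'t': np.float64(11.65), 'qpos': array([ 0.156,  0.395, -0.929,  1.519,  0.319,  1.389,  0.742]), 'qd': array([-0.001,  0.003,  0.001,  0.002,  0.   ,  0.001,  0.   ]), 'joint_efforts': array([-9.0000e-02, -6.0876e+01, -1.3913e+01, -4.3790e+01,  2.4000e-02,
       -2.8000e-02,  4.0000e-03]), 'tool_pos': array([0.541, 0.286, 0.252]), 'ee_rot': array([-3.141e+00, -2.000e-03,  3.107e+00]), 'contact_force': array([ 0.576,  0.576, -9.917]), 'wrist_torque': array([ 0.008,  0.085, -0.004]), 'gripper_width': np.float64(0.019)}
420 178
```

View pics/t6.png

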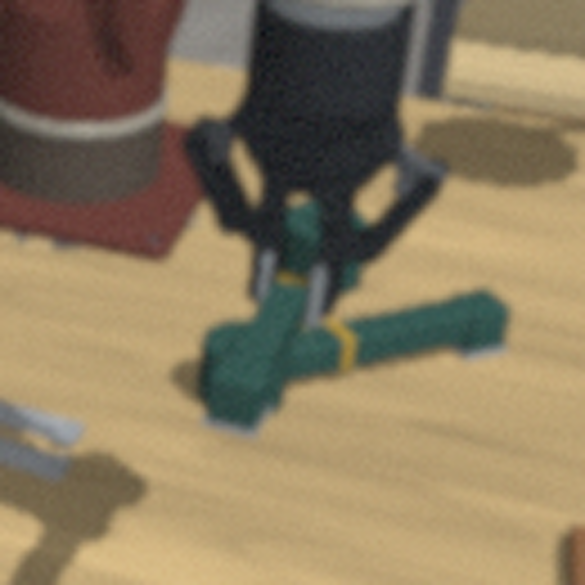

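move_arm(series=[[0,0,0.5,-0.003,-0.012,0,0],[0,0,1.5,-0.009,-0.04,0,0],[0,0,3,-0.017,-0.073,0,0],[0,0,4.5,-0.024,-0.107,0,0],[0,0,6,-0.032,-0.14,0,0],[0,0,7.5,-0.039,-0.173,0,0],[0,0,9,-0.047,-0.206,0,0],[0,0,10.5,-0.053,-0.236,0,0],[0,0,11.3,-0.058,-0.255,0,0],[0,0,11.8,-0.06,-0.264,0,0],[0,0,11.8,-0.0602,-0.2659,0,0],[0,0,11.8,-0.0602,-0.2659,0,0]])

```text
t: 13.2
tool_pos: [0.5918, 0.0202, 0.2534]
ee_rot: [3.141, -0.0, 2.903]
contact_force: [0.3, 0.1, -9.6]
gripper_width: 0.0185
```

Run:
```python
from h import *
s=robot.read_state();print({k:np.round(s[k],4) for k in("t","tool_pos","ee_rot","contact_force","wrist_torque")})
im=robot.get_image("top");cv2.imwrite("pics/t7.png",cv2.resize(im[90:240,240:380],None,fx=4,fy=4,interpolation=cv2.INTER_CUBIC))
im=robot.get_image("scene");cv2.imwrite("pics/t7s.png",cv2.resize(im[110:280,230:400],None,fx=3.5,fy=3.5,interpolation=cv2.INTER_CUBIC))
```

```text
{'t': np.float64(13.2), 'tool_pos': array([0.5918, 0.0202, 0.2534]), 'ee_rot': array([ 3.1410e+00, -2.0000e-04,  2.9033e+00]), 'contact_force': array([ 0.3389,  0.0767, -9.5504]), 'wrist_torque': array([-0.0288,  0.0703, -0.0335])}
```

View pics/t7.png

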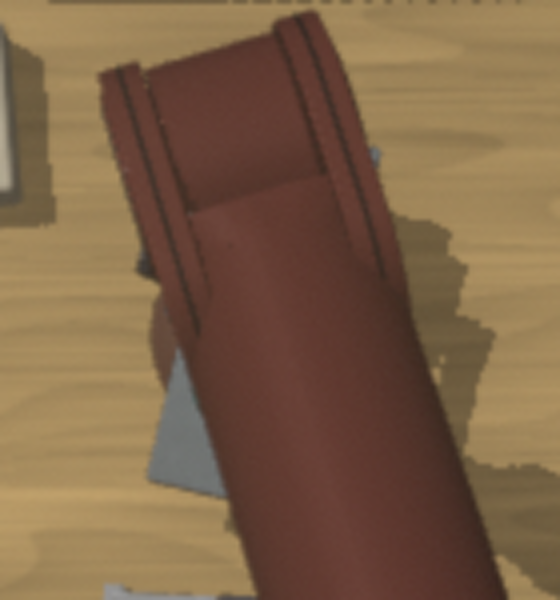

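View pics/t7s.png

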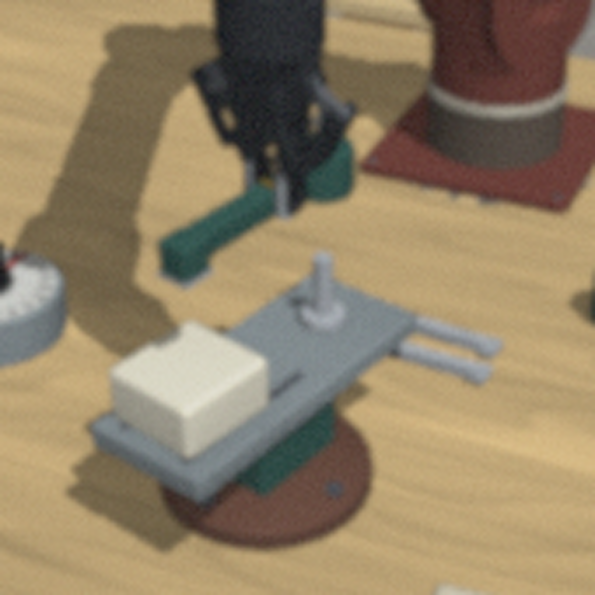

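move_arm(series=[[0,0,0,0,-0.0015,0.006,0],[0,0,0,0,-0.0015,0.015,0],[0,0,0,0,-0.0015,0.024,0],[0,0,0,0,-0.0015,0.031,0],[0,0,0,0,-0.0015,0.034,0],[0,0,0,0,-0.0015,0.034,0],[0,0,0,0,-0.0015,0.034,0],[0,0,0,0,-0.0015,0.034,0]])

```text
t: 14.3
tool_pos: [0.5918, 0.0174, 0.2197]
ee_rot: [3.141, 0.0, 2.901]
contact_force: [1.1, 0.4, -9.4]
gripper_width: 0.0186
```

Run:
```python
from h import *
s=robot.read_state();print({k:np.round(s[k],4) for k in("t","tool_pos","ee_rot","contact_force","wrist_torque","gripper_width")})
im=robot.get_image("scene");cv2.imwrite("pics/s8.png",im)
x0,y0,k=265,120,5
t=cv2.resize(im[y0:y0+110,x0:x0+120],None,fx=k,fy=k,interpolation=cv2.INTER_CUBIC);t0=t.copy()
T=np.array(s["tool_pos"]);a=s["ee_rot"][2]-np.pi;ex=np.array([np.cos(a),np.sin(a),0]);ey=np.array([-ex[1],ex[0],0])
und=T[2]-.024
eye=T-.0583*ex;nose=eye+.15*ex
print("pred eye",eye.round(4),"dz",und-.17,"nose",nose.round(4), "nose spot",np.array([.5349,.0323])+.15*np.array([.9713,-.2377]))
def dr(ps,c):
    q=np.array([(proj("scene",p)-(x0,y0)+.5)*k-.5 for p in ps]).astype(int);cv2.polylines(t,[q],True,c,1)
for z in(und,und+.036):
    dr([[*(eye+.024*(np.cos(w)*ex+np.sin(w)*ey))[:2],z] for w in np.linspace(0,6.28,40)],(255,0,255))
for z in(und,und+.030):
    dr([[*(nose+.013*(i*ex+j*ey))[:2],z] for i,j in((1,1),(1,-1),(-1,-1),(-1,1))],(255,0,255))
dr([[.5349+.008*np.cos(w),.0323+.008*np.sin(w),.17] for w in np.linspace(0,6.28,20)],(255,255,0))
cv2.imwrite("pics/s8o.png",t);cv2.imwrite("pics/s8c.png",t0)
```

```text
{'t': np.float64(14.3), 'tool_pos': array([0.5918, 0.0174, 0.2197]), 'ee_rot': array([3.1414e+00, 5.0000e-04, 2.9014e+00]), 'contact_force': array([ 1.093 ,  0.3812, -9.3502]), 'wrist_torque': array([ 0.0093, -0.0238, -0.044 ]), 'gripper_width': np.float64(0.0186)}
pred eye [0.5352 0.0313 0.2197] dz 0.02565426794181838 nose [ 0.6809 -0.0044  0.2197] nose spot [ 0.680595 -0.003355]
```

View pics/s8o.png

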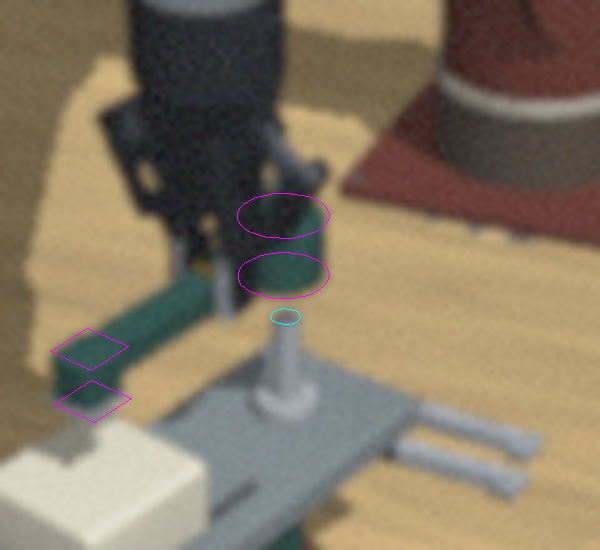

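View pics/s8c.png

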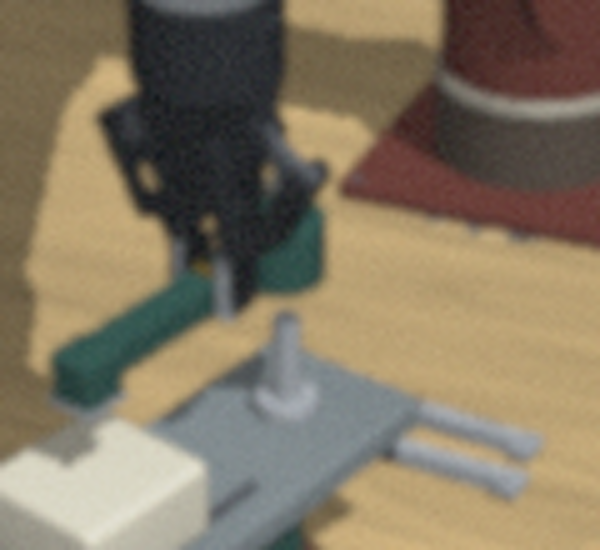

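move_arm(series=[[0,0,0,0,0.001,0,0],[0,0,0,0,0.001,0,0],[0,0,0,0,0.001,0,0],[0,0,0,0,0.001,0,0]])

```text
t: 14.85
tool_pos: [0.5919, 0.0183, 0.2193]
ee_rot: [3.142, -0.0, 2.901]
contact_force: [-0.5, -0.2, -8.4]
gripper_width: 0.0184
```

Run:
```python
from h import *
s=robot.read_state();print({k:np.round(s[k],4) for k in("t","tool_pos","ee_rot","qd","contact_force","gripper_width")})
im=robot.get_image("top");cv2.imwrite("pics/t9.png",im)
```

```text
{'t': np.float64(14.85), 'tool_pos': array([0.5919, 0.0183, 0.2193]), 'ee_rot': array([ 3.1415, -0.    ,  2.9014]), 'qd': array([ 0.0017,  0.001 , -0.001 , -0.0011,  0.0009,  0.0001,  0.0002]), 'contact_force': array([-0.5246, -0.2325, -8.3557]), 'gripper_width': np.float64(0.0184)}
```

View pics/t9.png

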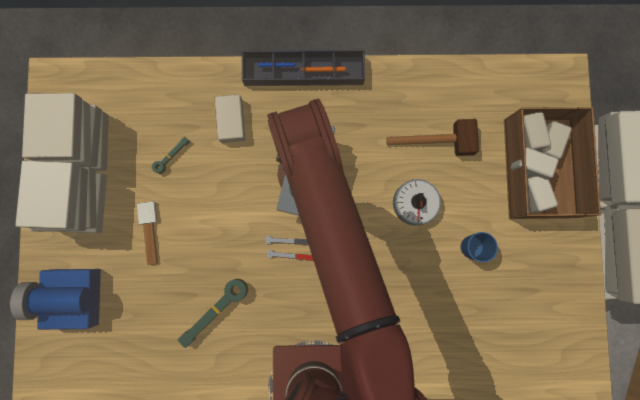

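The top view shows the pointer at zero (419,212) and the mallet, offcut, chisels, brush and pot where they were. The arm is still, so I'm handing the job in.

```bash
python3 -c "
from station import robot
print(robot.job_done());print(robot.read_state()['t'])"
```

```text
the job is handed in; nothing more can be done
None
the job is handed in; nothing more can be done
```

I turned the gauge knob about 1.5 rad anticlockwise to its stop. Then I gripped the mid-size lever (187 mm, top-view pixel 213,190) at its yellow band and handed the job in while holding it over the clamp stand. The job took about 15 s of the 72 s allowed; no verdict is reported.

My last checks:
- **Pointer:** the picture taken after release showed it on the zero tick, and the last top view still showed it there.
- **Height and position:** by calculation from the arm pose, the eye is about 25 mm above the post top. Eye and nose are within about 2 mm of their targets.
- **Level and still:** tool tilt is near zero, and joint speeds were at most 0.002 rad/s. The wrist force was 8 to 9 N, which fits the lever's weight.
- **Everything else:** the mallet, offcut, chisels, brush and pot are where they were. The arm hid the blank in the last top view; the scene camera showed it lying on the bed clear of the nose, but I didn't re-measure its position.

One small disagreement: in the scene view the lever's edges sat about 1 to 3 mm from the predicted outline. That is partly edge blur and well inside the tolerance, so I only nudged the arm 1 mm before handing in.

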